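# Tighten a bulkhead nut with an adjustable wrench

### The arm

A 6-joint arm with a two-finger parallel gripper is mounted at the origin on the work surface. World frame = base frame: x ahead of the robot, y to its left, z up, the work surface at z = 0. Lengths are in m, angles in degrees, forces in N, time in s.
With the tool pointing down it reaches from about 0.325 to 0.775 m from the base axis. Payload 5.5 kg.
Tool frame: the origin (TCP) lies midway between the tips of the shut fingers; the grasp point (between the pads) lies 19 mm behind it; z points along the fingers, y is the line along which they close (so a half turn about z gives the same grasp; the last joint's range is limited). The gripper opens to 85 mm and grips with 20 to 120 N. Pads are 22 mm wide; open, the fingers measure 114 mm over their backs; the gripper's body (76 mm by 85 mm) begins 54 mm behind the grasp point. The pads swing forward as they close: fully open they stand 13 mm farther back than shut.
Start: joints at [71.236, 5.22, 70.514, -0, 104.267, -3.249], TCP at [0.161, 0.578, 0.231] pointing down, gripper open.
Joint ranges: [-164.24, 164.24], [-49.07, 125.15], [9.68, 141.18], [-86.29, 266.29], [3.28, 154.24], [-151.56, 151.56]. Speed limits (degrees/s): [147.25, 147.25, 172.46, 180, 180, 180].

### API

Orientations are given as a 3x3 rotation matrix whose columns are the frame's x, y, z axes.
In Python, from station import status, vision, workorder gives the robot as it stands.
- The arm moves only by the tool step_arm, never from a script. Its argument "commands" is a list of rows, each a list of 3 entries, a list of its own where there are three numbers: the gripper's target within -1 to 1 (fully open at 1, half-way at 0, shut at -1), then the shift along the world's x, y, z in m, then the turn about the world's z in degrees. In form: [[jaw, [dx, dy, dz], spin], ...]. A call has 1 to 12 rows; each row is the pose to reach, as a shift and turn from the pose commanded when the call began; what a row does not reach only later rows make up. A row lasts 1/8 s, in which the tool goes at most 62.5 mm and 10.7 degrees, less where a joint would pass 70% of its speed; a pose out of reach is approached as far as the arm can. A call with a gripper value outside its range is refused whole. The fingers move at their own pace and stop on an object; "force" is the grip in N (left out, the last holds). Time passes only in rows, so rows that repeat a pose let the fingers close. It gives the time, the measured TCP pose, the force, the opening and the grip force at its end, in the units of the state.
- status.get_obs(): the state, without advancing time (a new reading comes with each control period).
- vision.get_image(name): name is "side" or "top" or "wrist"; returns a dict with "frame" (384x512x3 uint8, red, green, blue), "fx", "fy", "cx", "cy" (pixels), "dist_coeffs" ([k1, k2, p1, p2, k3] as OpenCV has them; the pictures are not rectified), "R" (3x3) and "t" (3): a world point X has camera coordinates R X + t; the wrist camera has in their place "hand_eye" (4x4, takes a point from camera to tool coordinates, whose origin is the TCP and whose axes are the flange's). Camera axes: x right, y down, z forward; pixel columns grow to the right and rows downward; lengths in m; the calibration is good to about 2 mm. A picture is of the moment at which its call begins: read the wrist's pose just before it. There is no depth.
- workorder.sign_off(): hands the job in; it is judged then, once.
The state is a dict: "time": time; "joints": joint angles; "qvel": joint speeds; "joint_efforts": joint torques, N m; "position": TCP position; "tool_rot": TCP orientation; "force": force on the tool from outside, world axes, zero at the start; "ft_torque": the same for the moment, N m; "grip_width": finger opening in m; "grasp_force": force on a finger pad.
Only numpy, scipy, OpenCV 4.12 (cv2) and the standard library are available. Lean on these libraries where they do the work, as an engineer would, in place of code of your own. Each camera call takes 0.05 s, during which the arm holds its last target. There are 200 camera calls.

### The job

Lay the adjustable wrench flat on the bench with its mouth around the big hex nut, then roll its worm until the loose jaw closes snugly on the nut's flats before the nut is turned. Then swing the handle clockwise (seen from above) until the nut comes up against its stop, let go and leave the wrench sitting snugly on the nut. Turn the nut only with the wrench, not with the fingers, and leave the bottle, jar and screwdriver alone.

Things in the scene. Friction and masses are not known exactly. Their poses are not given: they have to be found in the camera images.
- fitting: bulkhead fitting fixed upright in the bench (a steel stem 23 mm across with a grey cap 28 mm across, top 50 mm above the bench); the big hex nut sits around its stem. Origin on the bench on the vertical axis of stem and nut, z up.
- nut (a joint): turn of the hex nut in rad: grows clockwise seen from above; 0.75 is its stop (fully tight), it starts between 0 and 0.2. Turning it takes about 0.2 N m all the way. Do not strain against the stop: over about 30 N of spreading force the jaw creeps open.
- nut_center (a point): centre of the top face of the brass hex nut, 24 mm above the bench. The nut is 36 mm across flats, 41.6 mm across corners, 22 mm tall, its underside 2 mm above the bench.
- nut_corner (a point): one corner of the nut's top face, 20.8 mm from nut_center; it goes round with the nut. A line through two opposite corners is parallel to two of the flats.
- wrench: steel adjustable wrench, 190 mm long, 0.44 kg, lying flat. Origin on its underside, under the centre of a 36 mm nut held snugly, whose two opposite corners then lie on the wrench's x axis; x points out of the mouth (handle along -x), y to the fixed jaw, z up. Head: x -74 to 20 mm, y -38 to 36, 20 mm thick. Fixed jaw's face at y = 18 mm, throat (closed end of the mouth) at x = -22.5 mm.
- wrench_grip (a point): middle of the handle, 100 mm behind the wrench's origin, 8 mm above its underside. Handle: wrench x -169 to -74 mm, centred on y = 0, 24 mm wide (29 at its round end), 16 mm thick, lying on the bench. Can be pinched across its width anywhere; the wrench balances near x = -50 mm.
- worm_top (a point): top of the worm, a knurled steel roller 25 mm across, 18 mm long, axis along the wrench's y, in a window of the head, 5.5 mm proud of its top. Fixed to the wrench at x -46, y -8, z 25.5 mm. A fingertip pressed on it with about 10 N and dragged along the wrench's +x (towards the mouth) closes the jaw; dragged back, opens it. It takes several strokes; once tight the finger slips.
- worm (a joint): turn of the worm in rad: grows as the jaw opens; 12.5 mm of drag is 1 rad and moves the jaw 1.5 mm. 4.0 is snug on the nut; it starts between 6.33 and 8.33. Rolling takes about 4 N of drag; it stays where it is left.
- jaw (a joint): opening of the loose jaw in m beyond a mouth of 30 mm: mouth width = 0.030 + this value; 0.006 is snug on the 36 mm nut; it starts between 0.0095 and 0.0125.
- jaw_face (a point): middle of the gripping face of the loose jaw, 10 mm above the wrench's underside; moves with the jaw (along the wrench's -y as it opens).
- bottle: white reagent bottle with blue cap, 72 mm across, 170 mm tall, standing; origin at the centre of its underside. Leave alone.
- jar: pale jar with white lid, 68 mm across, 90 mm tall, standing; origin at the centre of its underside. Leave alone.
- screwdriver: black-handled screwdriver 180 mm long lying on the bench; origin under its middle, x along it. Leave alone.

How it is judged (in metres and radians):
On the way, in this order (a step that is already met when the one before it is completed fails the run):
1. the wrench lies flat around the nut with its loose jaw closed on the flats (mouth under 37.2 mm wide) while the nut has not been turned (its corner has moved less than 5 mm) (horizontal distance between wrench and fitting below 0.008 m and height (world z) of wrench below 0.004 m and angle between wrench's own z axis and vertical below 0.06 rad and value of joint jaw between 0.0045 and 0.0072 m and distance of nut_corner from where it was at the start of the episode below 0.005 m), for 0.2 s.
2. the nut has been turned clockwise to its stop with the wrench still snug on it (value of joint nut above 0.7 rad and value of joint jaw below 0.008 m and horizontal distance between wrench and fitting below 0.008 m), for 0.2 s.
At the end, for the whole second after the job is handed in: The nut is at its stop (joint over 0.69 of 0.75 rad); the wrench lies flat on the bench at rest, its origin within 8 mm of the nut's axis, with the mouth closed on the flats (34.5 to 38 mm wide) (value of joint nut above 0.69 rad and value of joint jaw between 0.0045 and 0.008 m and horizontal distance between wrench and fitting below 0.008 m and height (world z) of wrench below 0.004 m and angle between wrench's own z axis and vertical below 0.06 rad and linear speed of wrench below 0.02 m/s and velocity of joint nut below 0.05 rad/s); the robot touches nothing.
It fails at once if the fingers push on the nut itself (over 3 N) (contact force between the fingers and nut above 3 N).
It fails at once if the bottle, jar or screwdriver is moved by more than 25 mm or the bottle or jar tips over (distance of any of bottle, jar, screwdriver from where it was at the start of the episode above 0.025 m or angle between any of bottle, jar's own z axis and vertical above 0.3 rad).
It also fails if it takes over 72 s, if anything falls off the work surface, if the arm or the gripper's body presses on something with over 40 N, if the wrist force passes 120 N, or if a joint passes its speed limit or range.

## Working session

There is one attempt and no reset: what is moved stays moved. The work goes in short steps, Python scripts to look and compute and a tool call to move; the robot and the scene stay as the last step left them, time stands still between calls to the robot, and variables do not carry over. Pictures are saved under pics/ and viewed, at most 10 in all, crops included, and the job is handed in when it is done.

Besides the shell and the picture viewer there is one more tool, called as name([rows], argument=value, ...), one row to a line, values as JSON. step_arm: Moves the arm, as the interface text tells. Its arguments: {"type":"object","properties":{"commands":{"type":"array"},"force":{"type":"number"}},"required":["commands"]}

```bash
mkdir -p pics; ls; cat > h.py <<'E'
import numpy as np, cv2, json
from station import status, vision, workorder
def grab(name,fn=None):
    o=status.get_obs(); im=vision.get_image(name)
    if fn: cv2.imwrite('pics/'+fn,im['frame'][:,:,::-1])
    K=np.array([[im['fx'],0,im['cx']],[0,im['fy'],im['cy']],[0,0,1]]);d=np.array(im['dist_coeffs'],float)
    if 'R' in im: R=np.array(im['R']);t=np.array(im['t'])
    else:
        T=np.array(im['hand_eye']);Rw=np.array(o['tool_rot'])@T[:3,:3];p=np.array(o['position'])+np.array(o['tool_rot'])@T[:3,3]
        R=Rw.T;t=-R@p
    return dict(f=im['frame'],K=K,d=d,R=R,t=t,o=o)
def unproj(c,uv,z):
    n=cv2.undistortPoints(np.array(uv,float).reshape(-1,1,2),c['K'],c['d']).reshape(-1,2)
    n=np.c_[n,np.ones(len(n))]; C=-c['R'].T@c['t']; r=n@c['R']
    return C+r*((z-C[2])/r[:,2])[:,None]
def proj(c,X):
    return cv2.projectPoints(np.array(X,float).reshape(-1,1,3),cv2.Rodrigues(c['R'])[0],c['t'],c['K'],c['d'])[0].reshape(-1,2)
def save(c,fn):
    import pickle; pickle.dump(c,open(fn,'wb'))
E
python3 - <<'E'
from h import *
a=grab('top');b=grab('side');w=grab('wrist')
for c,n in((a,'top'),(b,'side'),(w,'wrist')): save(c,n+'.pkl'); print(n,-c['R'].T@c['t'],c['R'][2])
cv2.imwrite('pics/top.png',cv2.resize(a['f'][:,:,::-1],(800,600),interpolation=cv2.INTER_CUBIC))
cv2.imwrite('pics/sw.png',cv2.resize(np.hstack([b['f'],w['f']])[:,:,::-1],(800,300)))
print(a['o'])
E
```

```text
pics
top [ 0.51210457 -0.15683543  1.10211084] [ 1.05307462e-01 -5.28641703e-04 -9.94439570e-01]
side [ 0.16789611 -0.82187117  0.76553499] [ 0.40247743  0.62687857 -0.66710957]
wrist [0.0778906  0.60093041 0.37419051] [ 0.31515408 -0.09125357 -0.94464316]
{'time': 0.0, 'joints': array([ 7.12372561e+01,  5.26365367e+00,  7.05825988e+01,  3.53532737e-04,
        1.04267686e+02, -3.24854745e+00]), 'qvel': array([ 0.05363844,  0.08850754, -0.05012669,  0.00455917, -0.09475389,
        0.00865984]), 'joint_efforts': array([-1.24295264e-03, -4.58736241e+01, -4.18019915e+01, -2.28103590e-04,
        1.18546165e-02,  9.95872313e-06]), 'position': array([0.16039109, 0.57786314, 0.23013809]), 'tool_rot': array([[-9.63564576e-01,  2.67475031e-01, -6.45293421e-04],
       [ 2.67475783e-01,  9.63562747e-01, -1.88099332e-03],
       [ 1.18661954e-04, -1.98505890e-03, -9.99998023e-01]]), 'force': array([-0.4487506 ,  0.38894316, -0.35635113]), 'ft_torque': array([ 0.0083518 , -0.07803486, -0.01998679]), 'grasp_force': 0.0, 'grip_width': 0.08551767757904152}
```

View pics/top.png

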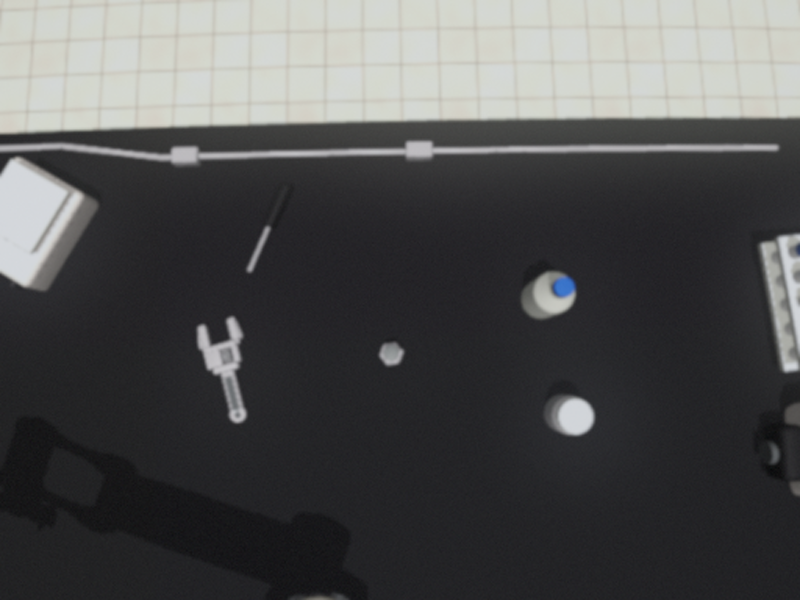

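View pics/sw.png

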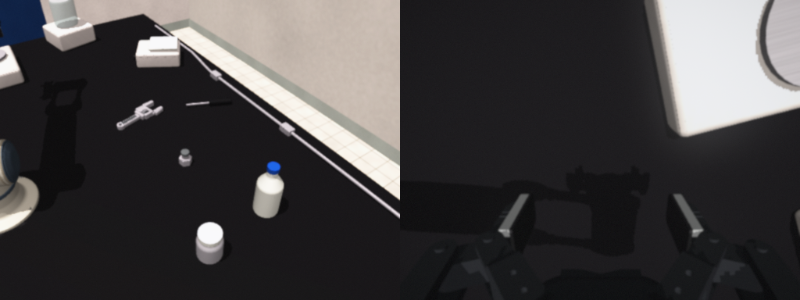

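The top view (800x600) shows the wrench with its mouth at about (220,330) and handle end at (237,415), and the fitting at (391,354). The bottle is at (550,295), the jar at (570,415) and the screwdriver runs from (250,270) to (287,188). The side view agrees.

```bash
python3 - <<'E'
from h import *
import pickle
c=pickle.load(open('top.pkl','rb'))
s=512/800
def P(n,u,v,z): print(n,unproj(c,[[(u+.5)*s-.5,(v+.5)*s-.5]],z)[0].round(4))
P('handle end',237,415,.016);P('fixed? left tip',203,327,.02);P('right tip',234,320,.02);P('head/handle',228,372,.018);P('worm',226,355,.025)
P('cap',393,350,.05);P('nut',391,354,.024)
P('bottlecap',563,287,.17);P('jar',575,415,.09);P('sd',250,270,.005);P('sd',287,188,.01)
E
```

```text
handle end [0.4366 0.1409 0.016 ]
fixed? left tip [0.5985 0.2041 0.02  ]
right tip [0.6104 0.1464 0.02  ]
head/handle [0.515  0.1574 0.018 ]
worm [0.546  0.1593 0.025 ]
cap [ 0.5486 -0.1465  0.05  ]
nut [ 0.5423 -0.1425  0.024 ]
bottlecap [ 0.6393 -0.4214  0.17  ]
jar [ 0.4303 -0.4543  0.09  ]
sd [0.706  0.1212 0.005 ]
sd [0.8623 0.0505 0.01  ]
```

step_arm([
  [1,[0.33,-0.73,-0.05],-152],
  [1,[0.33,-0.73,-0.05],-152],
  [1,[0.33,-0.73,-0.05],-152],
  [1,[0.33,-0.73,-0.05],-152],
  [1,[0.33,-0.73,-0.05],-152],
  [1,[0.33,-0.73,-0.05],-152],
  [1,[0.33,-0.73,-0.05],-152],
  [1,[0.33,-0.73,-0.05],-152],
  [1,[0.33,-0.73,-0.05],-152],
  [1,[0.33,-0.73,-0.05],-152],
  [1,[0.33,-0.73,-0.05],-152],
  [1,[0.33,-0.73,-0.05],-152],
])

```text
time: 1.65
position: [0.4692, -0.1061, 0.1843]
tool_rot: [[0.817, 0.576, 0.0], [0.576, -0.817, 0.0], [0.0, 0.0, -1.0]]
force: [0.7, 0.5, 0.6]
grip_width: 0.0854
grasp_force: 0.0
```

step_arm([
  [1,[0,0,0],-24],
  [1,[0,0,0],-24],
  [1,[0,0,0],-24],
  [1,[0,0,0],-24],
])

```text
time: 2.15
position: [0.4687, -0.104, 0.1842]
tool_rot: [[0.98, 0.201, -0.001], [0.201, -0.98, 0.0], [-0.001, -0.0, -1.0]]
force: [-0.6, -0.1, -0.9]
grip_width: 0.0858
grasp_force: 0.0
```

```bash
python3 - <<'E'
from h import *
c=grab('wrist');save(c,'n1.pkl')
cv2.imwrite('pics/n1.png',cv2.resize(c['f'][:,:,::-1],(800,600),interpolation=cv2.INTER_CUBIC))
print(proj(c,[[.5423,-.1425,.024]])*1.5625)
E
```

```text
[[483.86421565 165.98422692]]
```

step_arm([
  [1,[0.03,0.26,-0.02],0],
  [1,[0.03,0.26,-0.02],0],
  [1,[0.03,0.26,-0.02],0],
  [1,[0.03,0.26,-0.02],0],
  [1,[0.03,0.26,-0.02],0],
  [1,[0.03,0.26,-0.02],0],
  [1,[0.03,0.26,-0.02],0],
])

```text
time: 3.08
position: [0.499, 0.1548, 0.1648]
tool_rot: [[0.98, 0.199, 0.0], [0.199, -0.98, -0.001], [0.0, 0.001, -1.0]]
force: [0.1, 1.2, 0.7]
grip_width: 0.0856
grasp_force: 0.0
```

```bash
python3 - <<'E'
from h import *
c=grab('wrist');save(c,'w1.pkl')
cv2.imwrite('pics/w1.png',cv2.resize(c['f'][:,:,::-1],(800,600),interpolation=cv2.INTER_CUBIC))
print(c['o']['position'])
E
```

```text
[0.49898847 0.15476155 0.16476232]
```

View pics/n1.png

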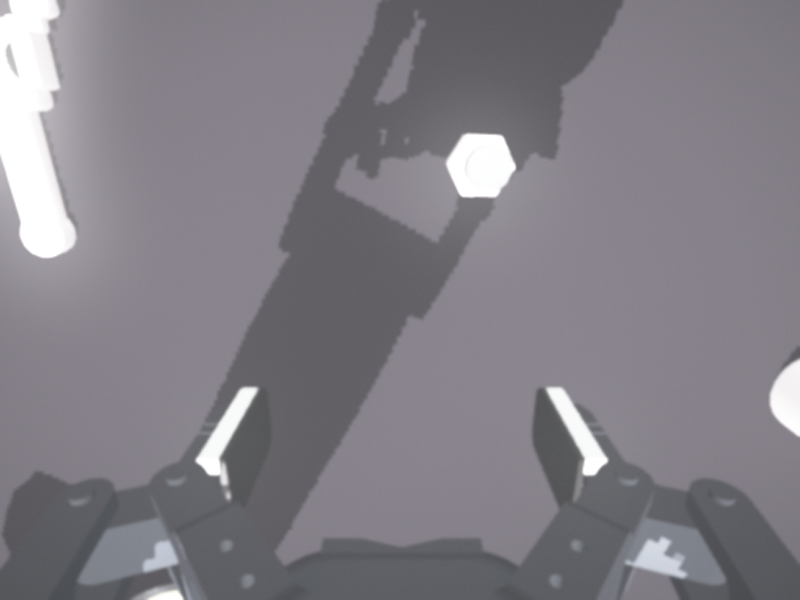

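View pics/w1.png

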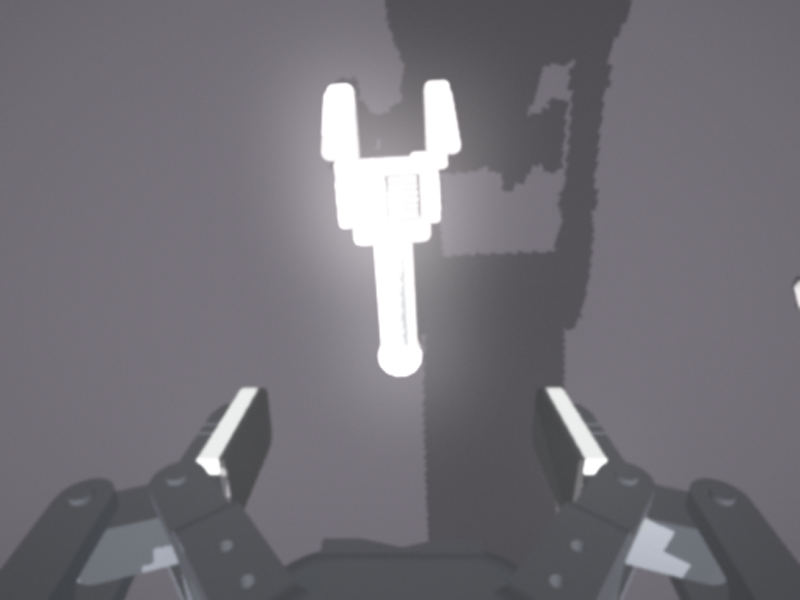

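The nut view has the hexagon centred at (482,165), with corners at about (446,165) and (516,165). The wrench view has the handle end at (400,357), the worm at (403,197), the fixed jaw tip at (340,88) and the loose jaw tip at (438,85).

```bash
cat > fit.py <<'E'
from h import *
import pickle
from scipy.optimize import least_squares
def mask(c,roi,th):
    u0,u1,v0,v1=roi; g=cv2.cvtColor(c['f'],cv2.COLOR_RGB2GRAY); m=np.zeros_like(g); m[v0:v1,u0:u1]=(g[v0:v1,u0:u1]>th)*255; return m
def nut(c,roi,th=200):
    m=mask(c,roi,th); k=max(cv2.findContours(m,cv2.RETR_EXTERNAL,cv2.CHAIN_APPROX_NONE)[0],key=cv2.contourArea).reshape(-1,2)
    X=unproj(c,k,.024)[:,:2]
    def res(p):
        d=X-p[:2]; a=np.arctan2(d[:,1],d[:,0])-p[2]; a=(a+np.pi/6)%(np.pi/3)-np.pi/6
        # corners at multiples of 60 from p2 -> apothem dirs at +30
        b=(np.arctan2(d[:,1],d[:,0])-p[2])%(np.pi/3)-np.pi/6
        return np.hypot(*d.T)*np.cos(b)-p[3]
    best=min((least_squares(res,[*X.mean(0),t,.018],loss='soft_l1',f_scale=.001) for t in np.arange(0,1.05,.17)),key=lambda r:r.cost)
    return best.x[:2],np.degrees(best.x[2])%60,best.x[3],np.sqrt(np.mean(best.fun**2))
E
python3 - <<'E'
from fit import *
c=pickle.load(open('n1.pkl','rb'))
for th in(180,210,235): print('nut',nut(c,(270,345,70,140),th))
c=pickle.load(open('w1.pkl','rb'))
g=cv2.cvtColor(c['f'],cv2.COLOR_RGB2GRAY).astype(float);s=.64
print(g[:, 20][::60], g[195,225:285].astype(int))
L=[];R=[]
for v in range(162,214,3):
    row=g[v]; i=np.where(row[200:300]>200)[0]+200; L.append((i[0]-.5,v));R.append((i[-1]+.5,v))
l=unproj(c,L,.014);r=unproj(c,R,.014);m=(l+r)/2
vx,vy,x0,y0=cv2.fitLine(m[:,:2].astype(np.float32),cv2.DIST_L2,0,.01,.01).ravel();
h=np.degrees(np.arctan(vy/vx));print('heading',h,'width',np.linalg.norm(l-r,axis=1).round(4),x0,y0)
a=np.radians(h);ex=np.array([np.cos(a),np.sin(a)]);ey=np.array([-ex[1],ex[0]])
def loc(n,u,v,z):
    p=unproj(c,[[(u+.5)*s-.5,(v+.5)*s-.5]],z)[0][:2]-[x0,y0]; print(n,(p@ex*1e3).round(1),(p@ey*1e3).round(1))
loc('end',400,376,.010);loc('step -74',400,242,.016);loc('ftip(20)',341,84,.02);loc('mtip',437,80,.02);loc('worm',403,197,.0255);loc('ffaceA',359,120,.02);loc('mfaceA',424,120,.02);loc('ffaceB',357,100,.02);loc('mfaceB',424,100,.02);loc('throat',385,157,.02);loc('f out',322,120,.02)
E
```

```text
nut (array([ 0.54223996, -0.13990534]), np.float64(38.770513316386), np.float64(0.019322171659503774), np.float64(0.00047706935389379155))
nut (array([ 0.54216577, -0.14001766]), np.float64(40.22616600951471), np.float64(0.01898389484899646), np.float64(0.0003879477932829463))
nut (array([ 0.54215098, -0.14003559]), np.float64(39.243311399445645), np.float64(0.01865729840373634), np.float64(0.0003269749295154319))
[104. 109. 112. 113. 113. 111.  78.] [146 146 147 147 147 148 150 150 150 150 151 152 152 152 154 158 197 254
 255 255 255 255 255 255 255 255 255 255 255 255 254 249 232 227 238 253
 255 255 255 254 239 176 140 132 132 132 130 129 129 128 127 127 126 125
 123 123 123 121 120 119]
heading 14.659445 width [0.0264 0.0265 0.0266 0.0256 0.0257 0.0258 0.0259 0.026  0.0261 0.0262
 0.0262 0.0253 0.0254 0.0255 0.0266 0.0267 0.0257 0.0258] 0.4811332 0.15488628
end -64.3 0.6
step -74 35.4 -5.0
ftip(20) 129.9 23.4
mtip 129.0 -31.4
worm 64.9 -8.5
ffaceA 110.0 14.7
mfaceA 107.9 -23.1
ffaceB 120.9 15.0
mfaceB 118.8 -23.5
throat 88.4 1.0
f out 111.2 36.2
```

step_arm([
  [1,[0.002,0.005,-0.05],2.6],
  [1,[0.002,0.005,-0.1],2.6],
  [1,[0.002,0.005,-0.14],2.6],
  [1,[0.002,0.005,-0.16],2.6],
  [1,[0.002,0.005,-0.16],2.6],
  [-1,[0.002,0.005,-0.16],2.6],
  [-1,[0.002,0.005,-0.16],2.6],
  [-1,[0.002,0.005,-0.16],2.6],
  [-1,[0.002,0.005,-0.16],2.6],
  [-1,[0.002,0.005,-0.16],2.6],
  [-1,[0.002,0.005,-0.16],2.6],
], force=90)

```text
time: 4.5
position: [0.5015, 0.1611, 0.006]
tool_rot: [[0.97, 0.245, 0.002], [0.245, -0.97, 0.0], [0.002, 0.0, -1.0]]
force: [-0.7, -1.3, 4.9]
grip_width: 0.0211
grasp_force: 89.8
```

step_arm([
  [-1,[0,0,0.03],0],
  [-1,[0,0,0.09],0],
  [-1,[-0.03,-0.04,0.09],5],
  [-1,[-0.05,-0.09,0.09],10],
  [-1,[-0.07,-0.14,0.09],15],
  [-1,[-0.086,-0.2,0.09],20],
  [-1,[-0.086,-0.26,0.09],25],
  [-1,[-0.086,-0.32,0.09],25],
  [-1,[-0.086,-0.37,0.09],25],
  [-1,[-0.086,-0.407,0.09],25],
  [-1,[-0.086,-0.407,0.09],25],
  [-1,[-0.086,-0.407,0.09],25],
])

```text
time: 6.0
position: [0.4144, -0.2452, 0.0937]
tool_rot: [[0.775, 0.632, -0.001], [0.632, -0.775, 0.002], [-0.0, -0.002, -1.0]]
force: [0.4, 1.7, -3.9]
grip_width: 0.0213
grasp_force: 89.3
```

```bash
python3 - <<'E'
from h import *
c=grab('wrist');save(c,'c1.pkl')
cv2.imwrite('pics/c1.png',cv2.resize(c['f'][:,:,::-1],(800,600),interpolation=cv2.INTER_CUBIC))
print(c['o']['position'],c['o']['grip_width'],c['o']['force'],c['o']['ft_torque'])
E
```

```text
[ 0.4144424  -0.24520629  0.09368871] 0.021307094058738128 [ 0.37392772  1.70641503 -3.94140078] [-0.04957636  0.04420003  0.0206172 ]
```

View pics/c1.png

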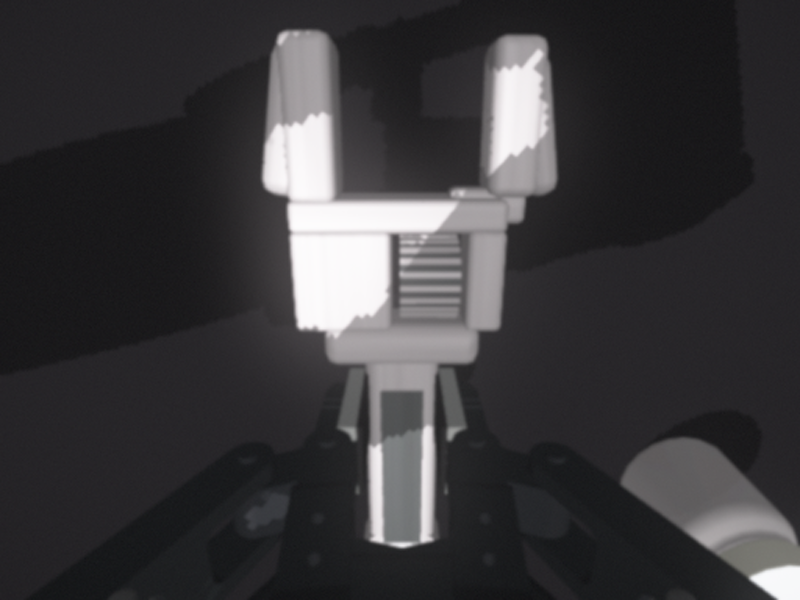

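The wrench is held level and straight. The fixed jaw's inner edge runs from about (335,60) to (341,190), the loose jaw's from (490,60) to (484,185), the throat edge is at (400,197) and the worm centre at (430,277).

```bash
python3 - <<'E'
from fit import *
c=pickle.load(open('c1.pkl','rb'));o=c['o'];s=.64
R=np.array(o['tool_rot']);p=np.array(o['position']);ex=R[:2,0]/np.hypot(*R[:2,0]);ey=np.array([-ex[1],ex[0]])
b=p[2]-.006
print('tool heading',np.degrees(np.arctan2(ex[1],ex[0])))
for n,u,v,z in[('f in a',335,60,20),('f in b',341,190,20),('l in a',490,60,20),('l in b',484,185,20),('throat',400,197,20),('ftip 20',307,32,20),('ltip',520,37,20),('worm',430,277,25.5),('wormL',399,277,25.5),('wormR',462,277,25.5),('neck-74',400,362,16),('hL',368,375,16),('hR',437,375,16),('h2L',372,520,16),('h2R',435,520,16),('nut',0,0,0)]:
    q=unproj(c,[[(u+.5)*s-.5,(v+.5)*s-.5]],b+z/1000)[0][:2]-p[:2]
    print(n,(q@ex*1e3).round(1),(q@ey*1e3).round(1))
E
```

```text
tool heading 39.16182225486502
f in a 101.7 17.4
f in b 69.2 17.2
l in a 101.7 -21.8
l in b 70.6 -22.0
throat 67.3 1.0
ftip 20 108.1 24.1
ltip 107.0 -29.0
worm 46.0 -7.4
wormL 46.0 1.3
wormR 46.0 -16.3
neck-74 14.6 1.1
hL 9.9 11.4
hR 9.9 -10.9
h2L -50.6 11.5
h2R -50.6 -11.8
nut 121.8 116.4
```

step_arm([
  [-1,[0.025,0.02,0],0],
  [-1,[0.046,0.038,0],0],
  [-1,[0.046,0.038,0],0],
  [-1,[0.046,0.038,0],0],
])

```text
time: 6.55
position: [0.4606, -0.2072, 0.0944]
tool_rot: [[0.774, 0.633, -0.001], [0.633, -0.774, -0.0], [-0.001, -0.0, -1.0]]
force: [-0.3, -0.4, -3.7]
grip_width: 0.0209
grasp_force: 89.3
```

```bash
python3 - <<'E'
from h import *
c=grab('wrist');save(c,'c2.pkl')
cv2.imwrite('pics/c2.png',cv2.resize(c['f'][:,:,::-1],(800,600),interpolation=cv2.INTER_CUBIC))
o=c['o'];print(o['position'],proj(c,[[.5422,-.141,.024],[.5422,-.141,.05]])/.64)
E
```

```text
[ 0.46061615 -0.20719531  0.09442541] [[403.26626295  80.73675037]
 [403.66410025  73.21248964]]
```

View pics/c2.png

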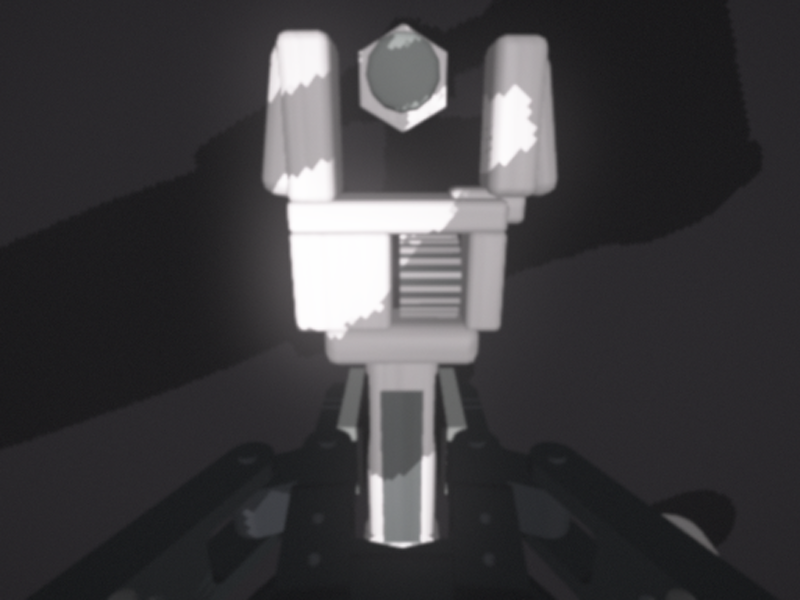

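The nut sits squarely between the jaws, with corners at (404,24) and (404,131) and flats at u = 359 and 447. The cap is centred at (403,72).

```bash
python3 - <<'E'
from fit import *
c=pickle.load(open('c2.pkl','rb'));o=c['o'];s=.64
R=np.array(o['tool_rot']);p=np.array(o['position']);ex=R[:2,0]/np.hypot(*R[:2,0]);ey=np.array([-ex[1],ex[0]])
print('tool heading',np.degrees(np.arctan2(ex[1],ex[0])),ex)
for n,u,v,z in[('top',404,24,24),('bot',404,131,24),('L',359.5,77.5,24),('R',446.5,77.5,24),('LU',359.5,52,24),('RU',446.5,52,24),('RD',446.5,104,24),('LD',359.5,104,24),('cap',403.5,72,50)]:
    q=unproj(c,[[(u+.5)*s-.5,(v+.5)*s-.5]],z/1000)[0][:2]
    print(n,q.round(4),((q-p[:2])@ex*1e3).round(1),((q-p[:2])@ey*1e3).round(1))
E
```

```text
tool heading 39.26459397954955 [0.77423146 0.63290256]
top [ 0.559  -0.1275] 126.6 -0.5
bot [ 0.5268 -0.1539] 85.0 -0.6
L [ 0.5315 -0.1257] 106.4 18.2
R [ 0.5547 -0.1541] 106.5 -18.5
LU [ 0.5393 -0.1198] 116.2 17.9
RU [ 0.5621 -0.1477] 116.2 -18.2
RD [ 0.5468 -0.161 ] 96.0 -18.8
LD [ 0.5233 -0.1321] 96.0 18.5
cap [ 0.5425 -0.1406] 105.6 -0.2
```

step_arm([
  [-1,[-0.0319,-0.0242,0],0],
  [-1,[-0.0319,-0.0242,0],0],
  [-1,[-0.0319,-0.0242,-0.05],0],
  [-1,[-0.0319,-0.0242,-0.075],0],
  [-1,[-0.0319,-0.0242,-0.088],0],
  [-1,[-0.0319,-0.0242,-0.088],0],
  [-1,[-0.0319,-0.0242,-0.088],0],
])

```text
time: 7.48
position: [0.4296, -0.2325, 0.0074]
tool_rot: [[0.775, 0.631, 0.002], [0.631, -0.775, -0.001], [0.001, 0.002, -1.0]]
force: [-0.2, 0.5, -4.4]
grip_width: 0.0213
grasp_force: 89.3
```

step_arm([
  [-1,[0.011,0.009,0],0],
  [-1,[0.022,0.018,0],0],
  [-1,[0.031,0.0254,0],0],
  [-1,[0.037,0.0303,0],0],
  [-1,[0.0405,0.0331,0],0],
  [-1,[0.0441,0.0361,0],0],
  [-1,[0.0441,0.0361,0],0],
  [-1,[0.0441,0.0361,0],0],
])

```text
time: 8.48
position: [0.473, -0.1961, 0.0066]
tool_rot: [[0.775, 0.631, 0.0], [0.631, -0.775, 0.0], [0.0, -0.0, -1.0]]
force: [0.1, 0.4, -3.6]
grip_width: 0.0209
grasp_force: 89.4
```

```bash
python3 - <<'E'
from h import *
c=grab('wrist');save(c,'c3.pkl')
cv2.imwrite('pics/c3.png',cv2.resize(c['f'][:,:,::-1],(800,600),interpolation=cv2.INTER_CUBIC))
o=c['o'];print(o['position'],o['force'])
E
```

```text
[ 0.47295709 -0.19614803  0.00655051] [ 0.11752641  0.39564378 -3.64872731]
```

View pics/c3.png

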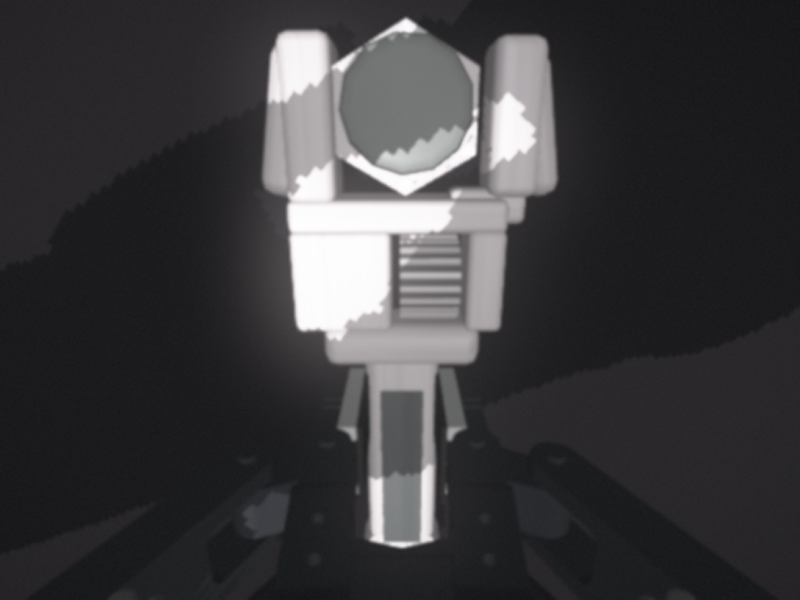

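The nut is centred in the mouth with clearance on both jaws, and its lower corner is just short of the throat.

step_arm([
  [-1,[0,0,-0.001],0],
  [-1,[0,0,-0.001],0],
  [0,[0,0,-0.001],0],
  [0,[0,0,-0.001],0],
  [0,[0,0,-0.001],0],
  [0,[0,0,0.03],0],
  [0,[0,0,0.06],0],
  [-1,[0.0332,0.017,0.06],0],
  [-1,[0.0332,0.017,0.045],0],
  [-1,[0.0332,0.017,0.03],0],
  [-1,[0.0332,0.017,0.03],0],
  [-1,[0.0332,0.017,0.03],0],
], force=40)

```text
time: 10.02
position: [0.5057, -0.1793, 0.0363]
tool_rot: [[0.776, 0.631, -0.001], [0.631, -0.776, 0.0], [-0.0, -0.001, -1.0]]
force: [0.1, -0.4, 0.1]
grip_width: -0.0001
grasp_force: 0.0
```

```bash
python3 - <<'E'
from h import *
c=grab('wrist','d1.png');save(c,'d1.pkl');o=c['o'];print(o['position'],o['force'],o['grip_width'])
E
```

```text
[ 0.50568428 -0.17927674  0.03625232] [ 0.14598088 -0.41005165  0.06784605] -7.669970660938582e-05
```

View pics/d1.png

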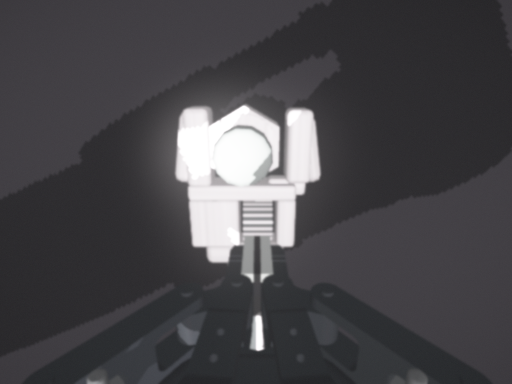

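The shut fingertip at (257,237) is in line with the worm at (258,217), and the wrench is still around the nut.

step_arm([
  [-1,[0,0,-0.007],0],
  [-1,[0,0,-0.0105],0],
  [-1,[0,0,-0.0115],0],
  [-1,[0,0,-0.0115],0],
])

```text
time: 10.58
position: [0.5062, -0.1791, 0.0254]
tool_rot: [[0.775, 0.632, -0.0], [0.632, -0.775, -0.0], [-0.0, 0.0, -1.0]]
force: [-2.5, -0.0, 4.5]
grip_width: 0.0
grasp_force: 1.9
```

step_arm([
  [-1,[0,0,-0.0015],0],
  [-1,[0,0,-0.0015],0],
  [-1,[0.0023,0.0019,-0.0015],0],
  [-1,[0.0047,0.0038,-0.0015],0],
  [-1,[0.007,0.0057,-0.0015],0],
  [-1,[0.0093,0.0076,-0.0015],0],
  [-1,[0.0116,0.0095,-0.0015],0],
  [-1,[0.0132,0.0108,-0.0015],0],
  [-1,[0.0132,0.0108,-0.0015],0],
])

```text
time: 11.7
position: [0.5197, -0.1683, 0.025]
tool_rot: [[0.775, 0.632, 0.001], [0.632, -0.775, -0.0], [0.0, 0.001, -1.0]]
force: [-4.2, 2.5, 9.1]
grip_width: -0.0003
grasp_force: 4.2
```

```bash
python3 - <<'E'
from h import *
c=grab('wrist','d2.png');save(c,'d2.pkl')
a=pickle=__import__('pickle').load(open('d1.pkl','rb'))
cv2.imwrite('pics/d2.png',cv2.resize(np.hstack([a['f'][90:260,150:350],c['f'][90:260,150:350]])[:,:,::-1],(800,340),interpolation=cv2.INTER_CUBIC))
E
```

```text
(no output)
```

View pics/d2.png

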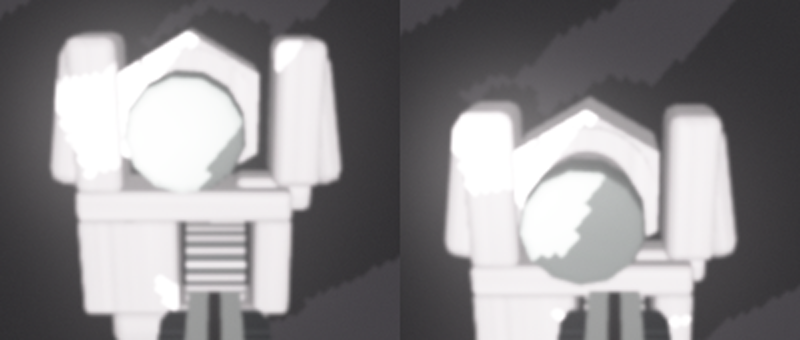

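The mouth closed visibly on the first stroke: the gap on the loose jaw side shrank from about 14 px to 8 px.

step_arm([
  [-1,[0,0,0.008],0],
  [-1,[-0.0132,-0.0108,0.008],0],
  [-1,[-0.0132,-0.0108,0.008],0],
  [-1,[-0.0132,-0.0108,0.001],0],
  [-1,[-0.0132,-0.0108,0],0],
  [-1,[-0.0132,-0.0108,0],0],
  [-1,[-0.0109,-0.0089,0],0],
  [-1,[-0.0085,-0.007,0],0],
  [-1,[-0.0062,-0.0051,0],0],
  [-1,[-0.0039,-0.0032,0],0],
  [-1,[-0.0016,-0.0013,0],0],
  [-1,[0,0,0],0],
])

```text
time: 13.25
position: [0.5197, -0.1688, 0.025]
tool_rot: [[0.775, 0.631, 0.001], [0.631, -0.775, -0.001], [-0.0, 0.001, -1.0]]
force: [-4.1, -0.8, 9.1]
grip_width: 0.0002
grasp_force: 4.3
```

step_arm([
  [-1,[0,0,0.008],0],
  [-1,[-0.0132,-0.0108,0.008],0],
  [-1,[-0.0132,-0.0108,0.008],0],
  [-1,[-0.0132,-0.0108,0.001],0],
  [-1,[-0.0132,-0.0108,0],0],
  [-1,[-0.0132,-0.0108,0],0],
  [-1,[-0.0109,-0.0089,0],0],
  [-1,[-0.0085,-0.007,0],0],
  [-1,[-0.0062,-0.0051,0],0],
])

```text
time: 14.38
position: [0.5133, -0.1741, 0.0252]
tool_rot: [[0.776, 0.631, 0.0], [0.631, -0.776, -0.002], [-0.001, 0.002, -1.0]]
force: [-5.4, -1.2, 12.5]
grip_width: 0.0002
grasp_force: 6.0
```

```bash
cat > gap.py <<'E'
from fit import *
import sys
c=grab('wrist');save(c,'g%s.pkl'%sys.argv[1])
g=cv2.cvtColor(c['f'],cv2.COLOR_RGB2GRAY)
# scan across the mouth, at 14 mm ahead of nut axis, z=20 mm
h=np.radians(float(sys.argv[2]));ex=np.array([np.cos(h),np.sin(h)]);ey=np.array([-ex[1],ex[0]])
C=np.array([.5424,-.1407])
for x in (8,11,14):
    y=np.arange(-30,-12,.5)
    X=np.c_[C+.001*x*ex+.001*y[:,None]*ey,np.full(len(y),.02)]
    uv=proj(c,X);v=cv2.remap(g,uv[:,0].astype(np.float32),uv[:,1].astype(np.float32),cv2.INTER_LINEAR).ravel()
    print(x,v)
E
python3 gap.py 3 39.3; python3 -c "
from h import *
print(status.get_obs()['position'])"
```

```text
8 [229 235 238 240 240 240 242 242 242 241 240 240 240 240 242 242 242 242
 241 238 234 227 221 218 223 233 239 240 240 240 240 240 241 243 244 244]
11 [229 235 237 239 240 241 241 242 241 241 240 240 239 240 242 242 242 242
 241 238 233 227 218 206 190 180 183 196 212 225 232 237 239 239 238 237]
14 [228 234 238 239 240 240 241 241 241 241 240 240 240 240 241 242 242 243
 241 238 233 226 218 204 183 160 142 133 133 140 149 154 158 161 164 170]
[ 0.51361193 -0.17395849  0.02527934]
```

step_arm([
  [-1,[0.0023,0.0019,0],0],
  [-1,[0.0046,0.0038,0],0],
  [-1,[0.0062,0.0051,0],0],
])

```text
time: 14.8
position: [0.5196, -0.1695, 0.0251]
tool_rot: [[0.776, 0.631, 0.001], [0.631, -0.776, -0.003], [-0.001, 0.003, -1.0]]
force: [-5.0, -3.2, 9.4]
grip_width: 0.0002
grasp_force: 4.7
```

step_arm([
  [-1,[0,0,0.008],0],
  [-1,[-0.0132,-0.0108,0.008],0],
  [-1,[-0.0132,-0.0108,0.008],0],
  [-1,[-0.0132,-0.0108,0.001],0],
  [-1,[-0.0132,-0.0108,-0.0003],0],
  [-1,[-0.0132,-0.0108,-0.0003],0],
  [-1,[-0.0109,-0.0089,-0.0003],0],
  [-1,[-0.0085,-0.007,-0.0003],0],
  [-1,[-0.0062,-0.0051,-0.0003],0],
  [-1,[-0.0039,-0.0032,-0.0003],0],
])

```text
time: 16.05
position: [0.5147, -0.1734, 0.0252]
tool_rot: [[0.776, 0.631, -0.001], [0.631, -0.776, -0.004], [-0.004, 0.002, -1.0]]
force: [-6.6, -4.5, 13.0]
grip_width: -0.0002
grasp_force: 6.4
```

```bash
python3 gap.py 4 39.3
```

```text
8 [229 234 238 240 240 240 241 242 242 241 240 240 240 240 241 242 243 243
 242 239 234 229 223 222 229 237 240 241 241 241 240 240 243 244 244 244]
11 [228 234 238 240 240 241 241 241 242 242 241 240 240 240 241 242 242 242
 241 239 234 228 219 209 194 184 186 199 212 224 231 236 239 239 238 237]
14 [227 234 238 240 240 241 241 242 242 241 241 240 240 240 241 242 242 242
 242 239 234 227 219 207 187 164 146 141 143 150 155 159 161 163 166 172]
```

step_arm([
  [-1,[0,0,0.05],0],
  [0.3,[-0.0425,-0.0245,0.09],0],
  [0.3,[-0.0425,-0.0245,0.09],0],
  [0.3,[-0.0425,-0.0245,0.09],0],
  [0.3,[-0.0425,-0.0245,0.09],0],
])

```text
time: 16.73
position: [0.4728, -0.1952, 0.1112]
tool_rot: [[0.775, 0.632, -0.003], [0.632, -0.775, 0.002], [-0.001, -0.003, -1.0]]
force: [-0.9, 1.4, -0.2]
grip_width: 0.0555
grasp_force: 0.0
```

```bash
python3 - <<'E'
from h import *
c=grab('wrist');save(c,'e1.pkl')
cv2.imwrite('pics/e1.png',cv2.resize(c['f'][:,:,::-1],(800,600),interpolation=cv2.INTER_CUBIC))
o=c['o'];print(o['position'],o['tool_rot'][:,0],o['force'])
E
```

```text
[ 0.47275171 -0.19517011  0.11118502] [ 0.77488833  0.63209725 -0.00106703] [-0.86024657  1.37673745 -0.17702253]
```

View pics/e1.png

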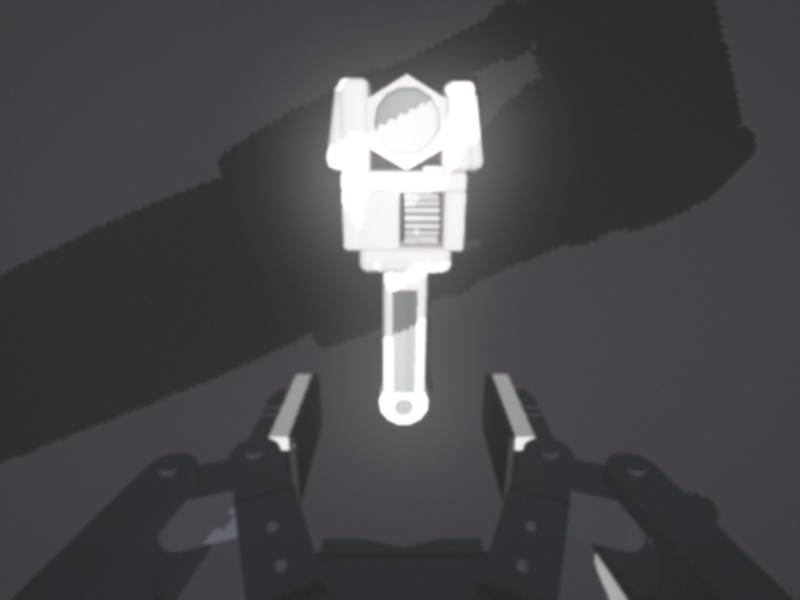

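The loose jaw is closed on the nut's flats. The handle is straight and centred between the fingers, running from (405,270) to (404,405).

step_arm([
  [0.3,[0,0,-0.06],0],
  [0.3,[0,0,-0.09],0],
  [0.3,[0,0,-0.106],0],
  [0.3,[0,0,-0.106],0],
  [-1,[0,0,-0.106],0],
  [-1,[0,0,-0.106],0],
  [-1,[0,0,-0.106],0],
  [-1,[0,0,-0.106],0],
  [-1,[0,0,-0.106],0],
], force=40)

```text
time: 17.9
position: [0.4741, -0.1963, 0.0093]
tool_rot: [[0.775, 0.632, 0.003], [0.632, -0.775, -0.001], [0.002, 0.003, -1.0]]
force: [-1.3, 1.4, 5.2]
grip_width: 0.0225
grasp_force: 39.9
```

```bash
python3 - <<'E'
from h import *
o=status.get_obs();p=o['position'][:2];C=np.array([.5424,-.1407]);r=p-C;print(p,o['force'],np.hypot(*r))
for f in [3,6,9,12,15,18,21,24,26,28,30,31,32,33,34,35,36,37,38,39,40,41,42,43,44,45]:
    a=-np.radians(f);q=C+np.array([[np.cos(a),-np.sin(a)],[np.sin(a),np.cos(a)]])@r-p;print(f,q.round(4))
E
```

```text
[ 0.47407263 -0.19630155] [-1.33291825  1.41921359  5.16187847] 0.08809177923855528
3 [-0.0028  0.0037]
6 [-0.0054  0.0074]
9 [-0.0079  0.0114]
12 [-0.0101  0.0154]
15 [-0.0121  0.0196]
18 [-0.0138  0.0238]
21 [-0.0154  0.0282]
24 [-0.0167  0.0326]
26 [-0.0175  0.0356]
28 [-0.0181  0.0386]
30 [-0.0186  0.0416]
31 [-0.0189  0.0431]
32 [-0.0191  0.0447]
33 [-0.0193  0.0462]
34 [-0.0194  0.0477]
35 [-0.0195  0.0492]
36 [-0.0196  0.0508]
37 [-0.0197  0.0523]
38 [-0.0197  0.0539]
39 [-0.0198  0.0554]
40 [-0.0198  0.0569]
41 [-0.0197  0.0585]
42 [-0.0197  0.06  ]
43 [-0.0196  0.0615]
44 [-0.0194  0.0631]
45 [-0.0193  0.0646]
```

step_arm([
  [-1,[-0.0028,0.0037,0.001],-3],
  [-1,[-0.0054,0.0074,0.001],-6],
  [-1,[-0.0079,0.0114,0.001],-9],
  [-1,[-0.0101,0.0154,0.001],-12],
  [-1,[-0.0121,0.0196,0.001],-15],
  [-1,[-0.0138,0.0238,0.001],-18],
  [-1,[-0.0154,0.0282,0.001],-21],
  [-1,[-0.0167,0.0326,0.001],-24],
])

```text
time: 18.9
position: [0.4572, -0.1638, 0.0093]
tool_rot: [[0.965, 0.26, 0.003], [0.26, -0.965, -0.002], [0.002, 0.002, -1.0]]
force: [1.6, -2.1, 0.4]
grip_width: 0.0228
grasp_force: 39.6
```

step_arm([
  [-1,[-0.0008,0.003,0],-2],
  [-1,[-0.0014,0.006,0],-4],
  [-1,[-0.0019,0.009,0],-6],
])

```text
time: 19.27
position: [0.4552, -0.1548, 0.0093]
tool_rot: [[0.987, 0.159, 0.002], [0.159, -0.987, -0.001], [0.002, 0.002, -1.0]]
force: [0.6, -0.8, 0.5]
grip_width: 0.0223
grasp_force: 39.7
```

step_arm([
  [-1,[-0.0003,0.0015,0],-1],
  [-1,[-0.0005,0.0031,0],-2],
])

```text
time: 19.52
position: [0.4548, -0.1518, 0.0093]
tool_rot: [[0.992, 0.124, 0.002], [0.124, -0.992, -0.001], [0.002, 0.002, -1.0]]
force: [1.0, -2.1, 3.8]
grip_width: 0.0226
grasp_force: 39.9
```

```bash
cat > t.py <<'E'
from h import *
o=status.get_obs();p=o['position'];R=o['tool_rot'];C=np.array([.5424,-.1407]);r=p[:2]-C
f=o['force'];print('head',np.degrees(np.arctan2(R[1,0],R[0,0])),'f',f.round(1),'tq',o['ft_torque'].round(2),'about nut at',(o['ft_torque'][2]+r[0]*f[1]-r[1]*f[0]).round(3))
E
python3 t.py
```

```text
head 7.144426568774247 f [ 1.  -2.1  3.8] tq [-0.42 -0.27  0.37] about nut at 0.563
```

step_arm([
  [-1,[-0.0001,0.0015,0],-1],
  [-1,[-0.0002,0.003,0],-2],
])

```text
time: 19.77
position: [0.4544, -0.149, 0.0093]
tool_rot: [[0.996, 0.089, 0.002], [0.089, -0.996, -0.002], [0.002, 0.002, -1.0]]
force: [1.7, -5.3, 5.8]
grip_width: 0.0229
grasp_force: 40.3
```

```bash
python3 t.py
```

```text
head 5.120871600242221 f [ 1.7 -5.3  5.8] tq [-0.92 -0.13  0.56] about nut at 1.045
```

step_arm([
  [-1,[0,-0.0012,0],0.8],
  [-1,[0,-0.0012,0],0.8],
])

```text
time: 20.02
position: [0.4545, -0.1491, 0.0093]
tool_rot: [[0.995, 0.103, 0.002], [0.103, -0.995, 0.001], [0.002, -0.001, -1.0]]
force: [1.1, 0.8, 7.2]
grip_width: 0.0228
grasp_force: 40.3
```

```bash
python3 t.py; cat > na.py <<'E'
from fit import *
from scipy.ndimage import gaussian_filter1d
def front(c,h):
    g=cv2.cvtColor(c['f'],cv2.COLOR_RGB2GRAY).astype(np.float32);best=[]
    A=np.radians(np.arange(-32,33,1.)+h);r=np.arange(.0165,.0235,.0001);P=[]
    for a in A:
        X=np.c_[.5424+r*np.cos(a),-.1407+r*np.sin(a),np.full(len(r),.024)]
        uv=proj(c,X).astype(np.float32);v=cv2.remap(g,uv[:,0],uv[:,1],cv2.INTER_LINEAR).ravel()
        d=gaussian_filter1d(v,4,order=1);i=d.argmin();P.append((r[i],d[i]))
    P=np.array(P);ok=P[:,1]<-.8*0+np.median(P[:,1])*.3
    def res(q):
        dx=P[ok,0]*np.cos(A[ok])-q[0];dy=P[ok,0]*np.sin(A[ok])-q[1]
        b=(np.arctan2(dy,dx)-q[2])%(np.pi/3)-np.pi/6
        return np.r_[(np.hypot(dx,dy)*np.cos(b)-.018)*1e3,q[0]*300,q[1]*300]
    s=min((least_squares(res,[0,0,np.radians(h+k)],loss='soft_l1',f_scale=.3) for k in(-8,-4,0,4,8)),key=lambda s:s.cost)
    return (s.x[:2]*1e3).round(2),np.degrees(s.x[2]).round(2),s.cost.round(2),ok.sum()
if __name__=='__main__':
    for n,h in(('c2',39.3),('c3',39.3),('d1',39.3),('g4',39.3),('e1',39.3)): print(n,front(pickle.load(open(n+'.pkl','rb')),h))
    c=grab('wrist');save(c,'s1.pkl');print('now',front(c,6))
E
python3 na.py
```

```text
head 5.930512811382051 f [1.1 0.8 7.2] tq [ 0.14 -0.12  0.03] about nut at -0.034
c2 (array([0.52, 0.91]), np.float64(38.73), np.float64(0.43), np.int64(65))
c3 (array([0.28, 1.23]), np.float64(38.08), np.float64(0.24), np.int64(65))
d1 (array([0.43, 1.23]), np.float64(38.85), np.float64(0.35), np.int64(65))
g4 (array([ 2.81, -0.22]), np.float64(52.24), np.float64(8.04), np.int64(65))
e1 (array([0.46, 0.74]), np.float64(39.2), np.float64(0.13), np.int64(65))
now (array([0.61, 0.74]), np.float64(6.6), np.float64(0.18), np.int64(65))
```

step_arm([
  [-1,[0,0.0008,0.001],-0.5],
  [-1,[0,0.0008,0.001],-0.5],
  [-1,[0,0.0008,0.001],-0.5],
])

```text
time: 20.45
position: [0.4543, -0.1488, 0.0093]
tool_rot: [[0.995, 0.095, 0.002], [0.095, -0.995, -0.0], [0.001, 0.001, -1.0]]
force: [4.3, -2.9, 1.1]
grip_width: 0.0225
grasp_force: 39.7
```

```bash
python3 t.py; python3 - <<'E'
from na import *
c=grab('wrist');save(c,'s2.pkl');print('now',front(c,6))
E
```

```text
head 5.443469627369959 f [ 4.3 -2.9  1.1] tq [-0.46 -0.81  0.23] about nut at 0.516
now (array([0.6 , 0.75]), np.float64(6.45), np.float64(0.21), np.int64(65))
```

step_arm([
  [-1,[0,0.0012,0],-0.7],
  [-1,[0,0.0012,0],-0.7],
  [-1,[0,0.0012,0],-0.7],
])

```text
time: 20.88
position: [0.4543, -0.1483, 0.0093]
tool_rot: [[0.997, 0.083, 0.001], [0.083, -0.997, -0.002], [0.001, 0.002, -1.0]]
force: [5.3, -4.8, 1.3]
grip_width: 0.0228
grasp_force: 39.7
```

```bash
python3 t.py; python3 - <<'E'
from na import *
c=grab('wrist');save(c,'s3.pkl');print('now',front(c,6))
E
```

```text
head 4.754979396112506 f [ 5.3 -4.8  1.3] tq [-0.85 -0.75  0.51] about nut at 0.971
now (array([0.6 , 0.74]), np.float64(6.46), np.float64(0.19), np.int64(65))
```

step_arm([
  [-1,[0,-0.0014,0],0.9],
  [-1,[0,-0.0014,0],0.9],
  [0.3,[0,-0.0014,0],0.9],
  [0.3,[0,-0.0014,0],0.9],
  [0.3,[0,-0.0014,0],0.9],
  [0.3,[0,-0.0014,0.03],0.9],
  [0.3,[0,-0.0014,0.08],0.9],
  [0.3,[0,-0.0014,0.105],0.9],
  [0.3,[0,-0.0014,0.105],0.9],
  [0.3,[0,-0.0014,0.105],0.9],
])

```text
time: 22.18
position: [0.4531, -0.1486, 0.1128]
tool_rot: [[0.995, 0.099, -0.002], [0.099, -0.995, 0.001], [-0.002, -0.001, -1.0]]
force: [0.1, -0.5, -1.8]
grip_width: 0.0553
grasp_force: 0.0
```

```bash
python3 t.py; python3 - <<'E'
from na import *
c=grab('wrist');save(c,'s4.pkl');print('now',front(c,6))
def width(c,h):
    g=cv2.cvtColor(c['f'],cv2.COLOR_RGB2GRAY).astype(np.float32)
    h=np.radians(h);ex=np.array([np.cos(h),np.sin(h)]);ey=np.array([-ex[1],ex[0]]);C=np.array([.5428,-.1400])
    for x in(15,17):
        y=np.arange(-44,44,.5)
        uv=proj(c,np.c_[C+.001*x*ex+.001*y[:,None]*ey,np.full(len(y),.02)]).astype(np.float32)
        v=cv2.remap(g,uv[:,0],uv[:,1],cv2.INTER_LINEAR).ravel();d=gaussian_filter1d(v,1.5,order=1)
        L=(y<-12)&(y>-26);U=(y>12)&(y<26)
        print(x,'loose',y[L][d[L].argmin()],'fixed',y[U][d[U].argmax()])
width(pickle.load(open('e1.pkl','rb')),39.2);width(c,6)
E
```

```text
head 5.66148028291174 f [ 0.1 -0.5 -1.8] tq [0.02 0.03 0.02] about nut at 0.061
now (array([0.68, 0.49]), np.float64(6.7), np.float64(0.15), np.int64(65))
15 loose -17.5 fixed 17.5
17 loose -19.0 fixed 18.0
15 loose -18.0 fixed 17.0
17 loose -18.5 fixed 17.5
```

```bash
python3 -c "
from station import workorder
print(workorder.sign_off())"
```

```text
the job is handed in; nothing more can be done
None
```

The job is handed in (no verdict came back): the wrench is closed snugly on the nut and the nut is turned clockwise about 32° to its stop (torque rose to about 1 N m with no further turn), with the gripper clear and the bottle, jar and screwdriver left alone.

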